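Throw the guarded isolator with the bent rod

ROBOT

A 6-joint arm with a two-finger parallel gripper is mounted at the origin on the work surface. World frame = base frame: x ahead of the robot, y to its left, z up, the work surface at z = 0. Lengths are in mm, angles in rad, forces in N, time in s.
With the tool pointing down it reaches from about 400 to 825 mm from the base axis. Payload 7 kg.
Tool frame: the origin (TCP) lies on the centre line of the jaws, within the pads' length; the fingertips stand 25 mm ahead of it and the grasp point (between the pads) lies 6 mm ahead of it; z points along the fingers, y is the line along which they close (so a half turn about z gives the same grasp; the last joint's range is limited). The gripper opens to 85 mm and grips with 20 to 120 N. Pads are 22 mm wide; open, the fingers measure 114 mm over their backs; the gripper's body (76 mm by 85 mm) begins 54 mm behind the grasp point. The pads swing forward as they close: fully open they stand 13 mm farther back than shut.
Start: joints at [-1.02, 0.359, 0.012, 0, -1.224, -0.288], TCP at [175.329, -651.809, 256.302] pointing down, gripper open.
Joint ranges: [-3.07, 3.07], [-1.43, 2.12], [-1.02, 1.25], [-3.03, 1.67], [-3.05, -0], [-3.03, 3.03]. Speed limits (rad/s): [2.39, 2.39, 3.01, 3.14, 3.14, 3.14].

INTERFACE

Orientations are given as a 3x3 rotation matrix whose columns are the frame's x, y, z axes.
In Python, from station import manip, kinematics, optics gives the robot as it stands. The module is installed in compiled form; this text tells all that it offers. Calls block until the motion is done:
- manip.move_ptp(position, orientation): joint-space move of the TCP to a pose.
- manip.line_to(position, rate=150, rot=None, threshold=None): straight line of the TCP; rot=None keeps the orientation; rate is the mean speed in mm/s. With threshold (N) it stops when the force on the tool has changed by that much, and returns True; else False.
- manip.movej(angles): joint-space move.
- manip.open_jaws() and manip.grasp(grasp_force=None): open the fingers fully, or close them until they stop; grasp_force is the grip in N (None keeps the last).
- manip.hold(seconds).
- kinematics.solve_ik(position, orientation): joint angles nearest the present ones, or None.
- manip.get_obs(): the state.
- optics.grab_frame(name): name is "scene" or "top" or "wrist"; returns a dict with "img" (384x512x3 uint8, red, green, blue), "fx", "fy", "cx", "cy" (pixels), "T" (4x4, takes a point from camera to world coordinates); the wrist camera has in their place "tool_from_camera" (4x4, takes a point from camera to tool coordinates, whose origin is the TCP and whose axes are the flange's). Camera axes: x right, y down, z forward; pixel columns grow to the right and rows downward; lengths in mm; the calibration is good to about 2 mm. A picture is of the moment at which its call begins: read the wrist's pose just before it. There is no depth.
A pose or a line that the arm cannot do raises manip.MotionError and nothing moves.
- manip.job_done(): hands the job in; it is judged then, once.
The state is a dict: "clock": time; "q": joint angles; "joint_velocities": joint speeds; "tau": joint torques, N m; "ee_pos": TCP position; "ee_rot": TCP orientation; "wrist_force": force on the tool from outside, world axes, zero at the start; "torque": the same for the moment, N m; "grip_width": opening from 0.0 (shut) to 1.0 (fully open); "grasp_force": force on a finger pad.
Only numpy, scipy, OpenCV 4.12 (cv2) and the standard library are available. Lean on these libraries where they do the work, as an engineer would, in place of code of your own. Each camera call takes 0.05 s, during which the arm holds its last target. There are 200 camera calls.

TASK

Take the bent insulating rod from its cradle, reach over the clear guard of the test board and, with the rod alone, draw the slide switch that has the wide flat paddle fully home towards the guard, feeling for its stop; keep pulling it against the stop with a steady 8 N or so for two seconds, never with more than 13 N, as the paddle would break. Then lay the rod back in its cradle as it was. Keep the hand off the test board, do not knock the board or its guard with the rod, and leave the other switch and the things lying about where they are.

Things in the scene. Friction and masses are not known exactly. Their poses are not given: they have to be found in the camera images.
- rod: the bent insulating rod, cream, 120 g, with a black rubber grip block 60 (x) x 20 (y) x 36 mm (z); origin at the block's centre. A 10 mm round bar runs along its x through the block, from 85 mm behind to 170 mm ahead of the origin, where it bends square down (-z). Take the block by its sides (fingers closing along y), firmly (50 to 60 N), or it turns in the hand under the pull
- rod_grip (a point): the centre of the rod's grip block (same point and axes as rod)
- rod_tip (a point): centre of the ball (14 mm) at the end of the rod's bent-down leg, 170 mm ahead of and 60 mm below the centre of the grip block; axes as the rod's
- cradle: white fixed stand for the rod, foot 175 x 70 mm; two uprights 10 mm thick, 46 mm wide, at x = -60 and +75 mm, each with a slot 16 mm wide, open upward, floor 113 mm above the table, flared mouth up to about 138 mm. Origin at table level under the centre of the resting grip block, x along the resting rod towards its bent end, z up
- cradle_rest (a point): where the centre of the grip block lies when the rod rests in the cradle, 118 mm above the table; the rod then lies along the cradle's x, leg hanging down
- unit: test board, red plate 190 x 240 mm on feet, top 20 mm above the table; carries the guard, two slide switches side by side and behind them a row of white capacitors (tops 55 mm above the table, front faces 80 mm beyond the origin). Origin at table level, x points from the guard over the switches to the capacitors (away from the robot), y left; fixed
- guard: upright clear plastic screen with an aluminium rim along the board's robot side, 240 mm wide along the board's y; its frame shares the board's origin and axes. The screen's middle is 70 mm before the origin (x = -0.070), the rim is 10 mm thick and its top is 105 mm above the table; fixed to the board
- module_a: grey housing 100 x 46 x 22 mm of the slide switch with the paddle, on the board 50 mm left or right of its middle line (varies); its top 42 mm above the table, origin at the centre of its underside, axes as the board's; fixed
- module_b: the same housing of the other switch, on the other side
- lever: slide of the switch with the paddle, axes as the board's, origin 50 mm below paddle. Moves only along the board's x, stays where left, drags with about 2 N until it meets its rigid stop. Home is towards the guard (-x). The stop was set by hand: the paddle's centre meets it somewhere between 28 and 44 mm guard-ward of the middle of module_a, after 20 to 36 mm of travel
- lever_b: the slide of the other switch, to be left alone
- paddle (a point): centre of the wide flat black paddle, 36 mm wide (y), 30 mm high (z), 8 mm thick (x), its top 85 mm above the table, on top of the slide; axes as the board's. The rod's leg can pull on the face away from the guard; at first there are at least 65 mm from there to the capacitors
- post (a point): upper part of the other switch's slim round black post, 12 mm thick, its top 85 mm above the table; to be left alone
- screwdriver: screwdriver lying on the mat, bystander
- jar: small jar, 44 mm wide and 50 mm high, origin at its foot, bystander
- bobbin: small copper-wound bobbin standing up, 56 mm wide and 40 mm high, origin at its foot, bystander
Things that resemble listed ones, but are neither listed nor needed, are in the scene too. Of the things shaped like the cradle, the white one is meant.

How it is judged:
By the outcome, as a careful person would: the job done as asked, in the order asked, and still so for the second after the job is handed in, with the robot touching nothing.
It also fails if it takes over 64 s, if anything falls off the work surface, if the arm or the gripper's body presses on something with over 40 N, if the wrist force passes 120 N, or if a joint passes its speed limit or range.

## Working session

There is one attempt and no reset: what is moved stays moved. The work goes in short steps, each a Python script; the robot and the scene stay as the last script left them, time stands still between calls to the robot, and variables do not carry over. Pictures are saved under pics/ and viewed, at most 10 in all, crops included, and the job is handed in when it is done.

```bash
mkdir -p pics
python3 - <<'E'
from station import manip, kinematics, optics
import cv2, numpy as np, pickle
for n in ("scene","top"):
    f=optics.grab_frame(n); cv2.imwrite(f"pics/{n}0.png",cv2.resize(f["img"][:,:,::-1],(800,600),interpolation=cv2.INTER_CUBIC))
    pickle.dump(f,open(f"{n}0.pkl","wb")); print(n,f["fx"],f["fy"],f["cx"],f["cy"]);print(np.round(f["T"],3))
o=manip.get_obs();print(o["clock"],o["wrist_force"],np.round(o["ee_rot"],3))
E
```

```text
scene 425.45036481355027 425.45036481355027 256.4860296925441 182.6436184822755
[[ 4.150000e-01  7.090000e-01 -5.710000e-01  1.168578e+03]
 [ 9.100000e-01 -3.360000e-01  2.440000e-01 -2.911000e+02]
 [-1.900000e-02 -6.210000e-01 -7.840000e-01  9.931910e+02]
 [ 0.000000e+00  0.000000e+00  0.000000e+00  1.000000e+00]]
top 363.57923231928874 363.57923231928874 261.2263351775959 191.08414811045816
[[ 1.100000e-02 -9.900000e-01  1.410000e-01  3.615660e+02]
 [-1.000000e+00 -1.100000e-02  2.000000e-03 -2.374600e+01]
 [-0.000000e+00 -1.410000e-01 -9.900000e-01  1.087623e+03]
 [ 0.000000e+00  0.000000e+00  0.000000e+00  1.000000e+00]]
0.1 [ 0.20215251 -0.41488005 -0.03367635] [[-0.966 -0.26  -0.001]
 [-0.26   0.966  0.001]
 [ 0.     0.001 -1.   ]]
```

View pics/scene0.png

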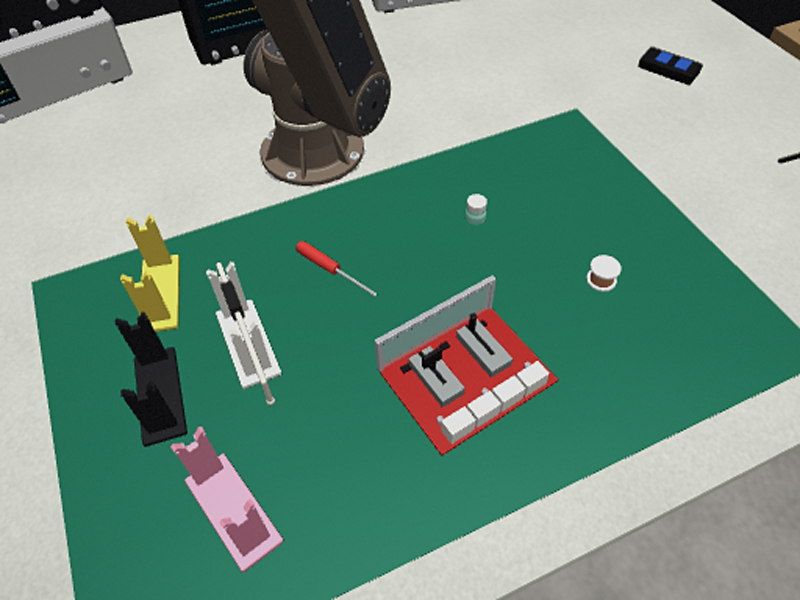

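View pics/top0.png

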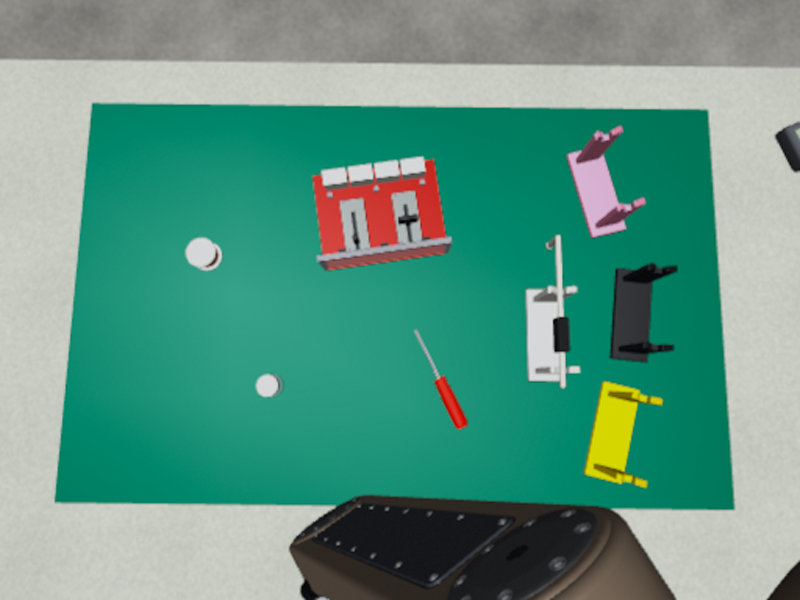

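Scene and top views, pixels in the 800x600 images:
- **Cradles (top):** white (545,335), holding the rod with its black block at (561,334); black (632,315); yellow (612,430); pink (597,190). The white one is meant, and it holds the cream rod.
- **Switches (top):** a wide flat paddle at (408,219) on the right, and a slim post at (356,240) on the left. The wide one is meant.

I'll confirm both in one enlarged crop and take rough positions.

```bash
cat > h.py <<'E'
import numpy as np, cv2
from station import manip, kinematics, optics
def grab(n):
    o=manip.get_obs(); f=optics.grab_frame(n)
    if n=="wrist":
        W=np.eye(4); W[:3,:3]=o["ee_rot"]; W[:3,3]=o["ee_pos"]; f["T"]=W@f["tool_from_camera"]
    return f
def ray(f,uv):
    uv=np.atleast_2d(np.asarray(uv,float))
    d=np.c_[(uv[:,0]-f["cx"])/f["fx"],(uv[:,1]-f["cy"])/f["fy"],np.ones(len(uv))]@f["T"][:3,:3].T
    return f["T"][:3,3],d
def onz(f,uv,z):
    c,d=ray(f,uv); return c+d*((z-c[2])/d[:,2])[:,None]
def proj(f,P):
    P=np.atleast_2d(P); Q=(P-f["T"][:3,3])@f["T"][:3,:3]
    return np.c_[f["fx"]*Q[:,0]/Q[:,2]+f["cx"],f["fy"]*Q[:,1]/Q[:,2]+f["cy"]]
def down(yaw): # tool down, tool x at heading yaw
    c,s=np.cos(yaw),np.sin(yaw); return np.array([[c,s,0],[s,-c,0],[0,0,-1.]])
E
python3 - <<'E'
from h import *; import pickle
t=pickle.load(open("top0.pkl","rb")); k=1.5625
for n,uv,z in [("block",(561,334),136),("bar far",(559,238),123),("bar near",(563,386),123),("rimL",(318,260),105),("rimR",(451,240),105),("paddle",(408,219),85),("post",(356,240),85),("capsL",(322,170),55),("capsR",(425,160),55),("jar",(267,385),50),("bob",(202,252),40),("foot",(528,290),8),("foot",(528,380),8)]:
    print(n,np.round(onz(t,np.array(uv)/k,z)[0],0))
im=t["img"][:,:,::-1]
a=cv2.resize(im[95:180,195:295],(400,340),interpolation=cv2.INTER_CUBIC);b=cv2.resize(im[140:260,325:425],(400,480),interpolation=cv2.INTER_CUBIC)
o=np.zeros((480,800,3),np.uint8);o[:340,:400]=a;o[:,400:]=b;cv2.imwrite("pics/crop1.png",o)
E
```

```text
block [ 440. -279.  136.]
bar far [ 608. -284.  123.]
bar near [ 353. -284.  123.]
rimL [568. 138. 105.]
rimR [607. -97. 105.]
paddle [650. -20.  85.]
post [610.  73.  85.]
capsL [753. 144.  55.]
capsR [775. -51.  55.]
jar [349. 231.  50.]
bob [595. 367.  40.]
foot [ 534. -252.    8.]
foot [ 363. -249.    8.]
```

View pics/crop1.png

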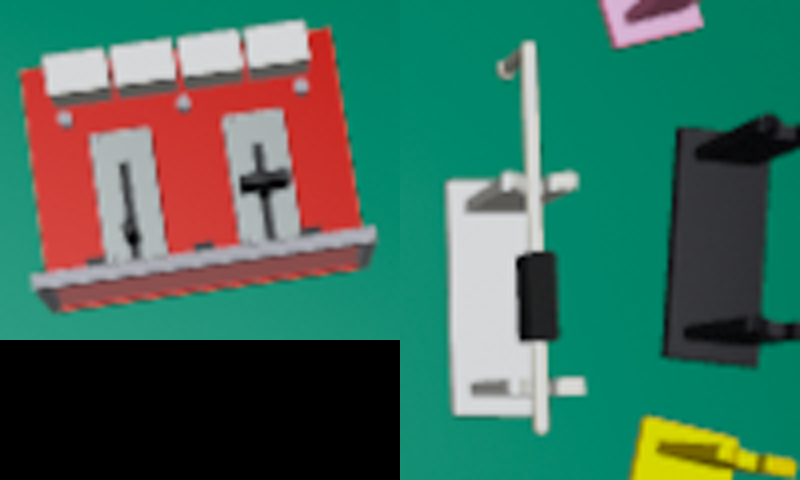

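Crop confirms: white cradle holds the cream rod with the black block (520-555,255-340), and the wide paddle is at (265,182) on the right module. The slim post is on the left module. Next, wrist views over each.

Run:
```python
from h import *; import pickle
for h in (np.pi,0):
    for p,y in [((440,-284,112),0),((500,-48,190),.164),((490,-50,122),.164)]:
        q=kinematics.solve_ik(p,down(h+y)); print(h,p,None if q is None else np.round(q,2))
ims=[]
for i,(p,y) in enumerate([((440,-284,330),np.pi),((600,20,330),np.pi+.164)]):
    manip.move_ptp(p,down(y)); manip.hold(.3); f=grab("wrist"); pickle.dump(f,open(f"w{i}.pkl","wb"))
    ims.append(f["img"][:,:,::-1]); print(np.round(f["T"],3).tolist(),f["fx"],manip.get_obs()["clock"])
cv2.imwrite("pics/wr1.png",cv2.resize(np.hstack(ims),(800,300),interpolation=cv2.INTER_AREA))
```

```text
3.141592653589793 (440, -284, 112) [-0.2   0.26 -0.51  0.   -0.81 -1.37]
3.141592653589793 (500, -48, 190) [ 0.3   0.13 -0.46  0.   -0.98 -1.7 ]
3.141592653589793 (490, -50, 122) [ 0.3   0.2  -0.56  0.   -0.81 -1.71]
0 (440, -284, 112) [-0.2   0.26 -0.51  0.   -0.81  1.77]
0 (500, -48, 190) [ 0.3   0.13 -0.46  0.   -0.98  1.44]
0 (490, -50, 122) [ 0.3   0.2  -0.56  0.   -0.81  1.44]
[[0.0, 0.954, 0.299, 362.664], [1.0, 0.0, -0.001, -283.075], [-0.001, 0.299, -0.954, 446.429], [0.0, 0.0, 0.0, 1.0]] 304.8465720720981 2.1333
[[-0.163, 0.941, 0.296, 523.688], [0.987, 0.155, 0.048, 8.02], [-0.001, 0.3, -0.954, 446.795], [0.0, 0.0, 0.0, 1.0]] 304.8465720720981 3.775
```

View pics/wr1.png

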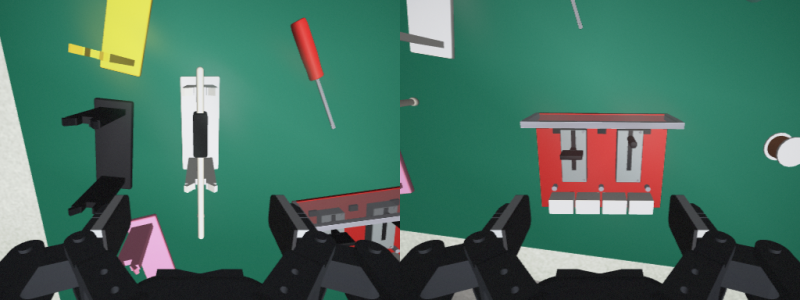

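Left: rod block at about (200,134), bar end (200,68), bent end (201,237). Right: guard rim from (521,122) to (684,124), paddle top about (571,154), post head about (633,140), capacitors (549-653,205). Now measure these with masks.

Run:
```python
from h import *; import pickle
f=pickle.load(open("w0.pkl","rb")); im=f["img"].astype(int)
roi=np.zeros(im.shape[:2],bool); roi[130:215,235:280]=1
blk=(im.max(2)<60)&roi
n,l,s,c=cv2.connectedComponentsWithStats(blk.astype(np.uint8)); print("block",s[1:],c[1:])
ng=(im[:,:,0]>130)
for r in list(range(84,100,3))+list(range(240,308,6)):
    x=np.where(ng[r,240:275])[0]+240
    if len(x): print(r,x.min(),x.max(),np.round(onz(f,(x.mean(),r),118)[0],1))
print("ng rows",np.where(ng[:,252:264].any(1))[0][[0,-1]])
b=s[1:][np.argmax(s[1:,4])]; x0,y0,w,h=b[:4]
print("far top edge",onz(f,(x0+w/2-.5,y0+h-.5),136),"near edge z136/z100",onz(f,(x0+w/2-.5,y0-.5),136),onz(f,(x0+w/2-.5,y0-.5),100))
g=pickle.load(open("w1.pkl","rb")); 
cv2.imwrite("pics/w1crop.png",np.hstack([cv2.resize(g["img"][135:285,145:375,::-1],(800,522),interpolation=cv2.INTER_CUBIC)]))
```

```text
block [[247 143  18  58 945]] [[255.8        172.54603175]]
87 252 259 [ 351.1 -282.9  118. ]
90 251 260 [ 354.  -282.9  118. ]
93 251 260 [ 356.9 -282.9  118. ]
96 251 260 [ 359.8 -282.9  118. ]
99 240 274 [ 362.7 -281.4  118. ]
240 240 274 [ 522.1 -280.8  118. ]
246 240 274 [ 530.  -281.6  118. ]
252 253 260 [ 537.9 -281.7  118. ]
258 253 260 [ 546.  -281.7  118. ]
264 253 260 [ 554.2 -281.7  118. ]
270 253 260 [ 562.5 -281.7  118. ]
276 253 261 [ 570.9 -281.   118. ]
282 254 260 [ 579.4 -281.   118. ]
288 254 260 [ 588. -281.  118.]
294 254 260 [ 596.8 -281.   118. ]
300 254 260 [ 605.6 -281.   118. ]
ng rows [ 86 305]
far top edge [[ 466.72189658 -282.91595586  136.        ]] near edge z136/z100 [[ 404.76578727 -282.9252596   136.        ]] [[ 409.64824526 -282.90786276  100.        ]]
```

View pics/w1crop.png

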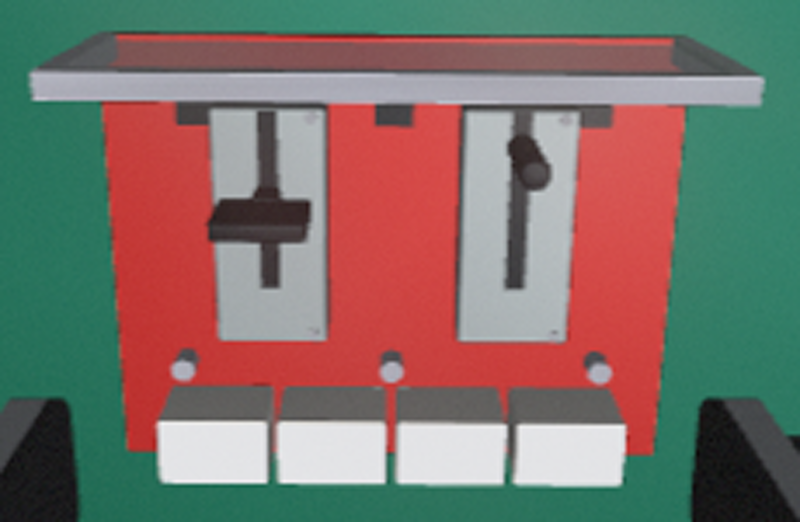

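Crop: the paddle's far top edge runs from (210,240) to (307,242), with the top face above it. Guard rim top face lies between (32,85) and (762,90), post head (537,176), capacitor front top edges at row about 422.

Run:
```python
from h import *; import pickle
g=pickle.load(open("w1.pkl","rb")); t=pickle.load(open("top0.pkl","rb"))
P=lambda u,v,z: onz(g,(145+(u+.5)/3.478-.5,135+(v+.5)/3.478-.5),z)[0]
L=P(32,85,105);R=P(762,90,105); m=(L+R)/2; d=L-R  # image right = board +y? 
yv=(R-L)/np.linalg.norm(R-L); yaw=np.arctan2(-yv[0],yv[1]); xv=np.array([np.cos(yaw),np.sin(yaw),0])
o=m+70*xv; o[2]=0; print("rim",L,R,np.linalg.norm(R-L),"yaw",yaw,"origin",o)
def loc(p): q=p-o; return np.round([q@xv,q@yv,p[2]],1)
for n,u,v,z in [("padFarL",210,240,85),("padFarR",308,242,85),("padNearTop",222,222,85),("post",537,176,85),("capFL",162,421,55),("capFR",612,424,55),("modA nearL",210,108,42),("modA farL",219,341,42),("modA farR",327,341,42),("redL",127,450,20),("redR",655,455,20)]:
    print(n,np.round(P(u,v,z),1),loc(P(u,v,z)))
print("top paddle",loc(onz(t,np.array((408,219))/1.5625,80)[0]))
```

```text
rim [606.8163311  -94.92776406 105.        ] [569.69495484 140.32394853 105.        ] 238.1624757384246 yaw 0.1565038690170905 origin [657.4001202   33.60869572   0.        ]
padFarL [658.  -33.9  85. ] [ -9.9 -66.7  85. ]
padFarR [653.    1.2  85. ] [ -9.4 -31.4  85. ]
padNearTop [650.5 -30.4  85. ] [-16.8 -62.1  85. ]
post [615.3  77.7  85. ] [-34.8  50.1  85. ]
capFL [751.1 -47.9  55. ] [ 79.9 -95.1  55. ]
capFR [722.2 135.9  55. ] [79.9 91.  55. ]
modA nearL [619.9 -45.   42. ] [-49.3 -71.8  42. ]
modA farL [717.6 -30.1  42. ] [ 49.6 -72.3  42. ]
modA farR [710.3  14.3  42. ] [ 49.2 -27.3  42. ]
redL [788.7 -67.1  20. ] [ 114. -120.   20.]
redR [752.1 170.3  20. ] [114.9 120.2  20. ]
top paddle [-14.  -52.3  80. ]
```

```bash
cat >> h.py <<'E'
G=np.array([438.,-282.4]); GY=0.006          # resting grip block
BO=np.array([657.4,33.6]); BY=0.1565         # board origin, yaw
BX=np.array([np.cos(BY),np.sin(BY)]); BYV=np.array([-BX[1],BX[0]])
def tcp_for_tip(bx,by,ztip): # TCP for the tip at board coords, rod along board x
    return np.r_[BO+bx*BX+by*BYV-170*BX, ztip+60+6]
E
python3 - <<'E'
from h import *; import pickle
R=down(np.pi+GY)
manip.move_ptp([*G,215],R); manip.line_to([*G,124],120); manip.hold(.3)
print(manip.get_obs()["wrist_force"]); manip.grasp(55); manip.hold(.3)
o=manip.get_obs(); print(o["grip_width"],o["grasp_force"],o["wrist_force"],o["ee_pos"],o["clock"])
manip.line_to([*G,216],100); manip.hold(.2)
o=manip.get_obs(); print(o["grip_width"],o["grasp_force"],o["wrist_force"],o["ee_pos"],o["clock"])
ims=[]
for n in ("top","scene","wrist"):
    f=grab(n); pickle.dump(f,open(n+"1.pkl","wb")); ims.append(f["img"][:,:,::-1])
a=cv2.resize(ims[0][100:292,250:450],(400,384));cv2.imwrite("pics/held.png",cv2.resize(np.hstack([a,cv2.resize(ims[1][120:312,80:280],(400,384)),ims[2]]),(800,234)))
E
```

```text
[-0.56512288  0.33827539 -0.27695838]
0.22790679597677507 54.228907227516174 [ 0.45534083 -0.630921    1.84633594] [ 438.0975354  -282.46980476  124.09332752] 7.25
0.2285160795291109 53.995447754859924 [-0.41460831 -0.49757838 -1.49148503] [ 437.75906679 -282.32995961  215.39631867] 8.5167
```

View pics/held.png

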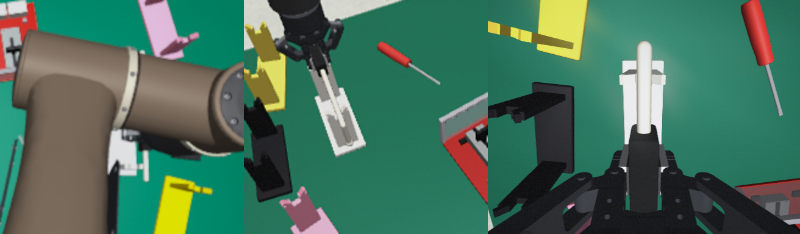

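Rod is held; the wrist view shows the block in the jaws and the bar end at (643,45). In the scene view the ball is near (350,142). Next: move above the paddle's far side and check the tip against prediction.

Run:
```python
from h import *; import pickle
f=pickle.load(open("scene1.pkl","rb")); print("pred tip before",proj(f,[608,-281.4,150]))
p=tcp_for_tip(20,-49.5,150); print(p)
manip.line_to(p,150,rot=down(np.pi+BY)); manip.hold(.3)
o=manip.get_obs(); print(o["ee_pos"],o["wrist_force"],o["clock"])
f=grab("scene"); pickle.dump(f,open("scene2.pkl","wb"))
tip=np.r_[o["ee_pos"][:2]+170*BX,o["ee_pos"][2]-66]; uv=proj(f,tip)[0]; print("pred",uv)
x0,y0=int(uv[0])-60,int(uv[1])-45
im=cv2.resize(f["img"][y0:y0+90,x0:x0+120,::-1],None,fx=6,fy=6,interpolation=cv2.INTER_CUBIC)
cv2.drawMarker(im,(int((uv[0]-x0)*6+3),int((uv[1]-y0)*6+3)),(255,0,255),cv2.MARKER_CROSS,16,1)
cv2.imwrite("pics/over.png",im)
```

```text
pred tip before [[166.45766528 235.74200145]]
[516.94833877 -38.67434439 216.        ]
[516.92050304 -38.91381861 216.0406805 ] [-0.925835   -0.25075449 -1.48464815] 10.825
pred [285.47282919 219.37448222]
```

View pics/over.png

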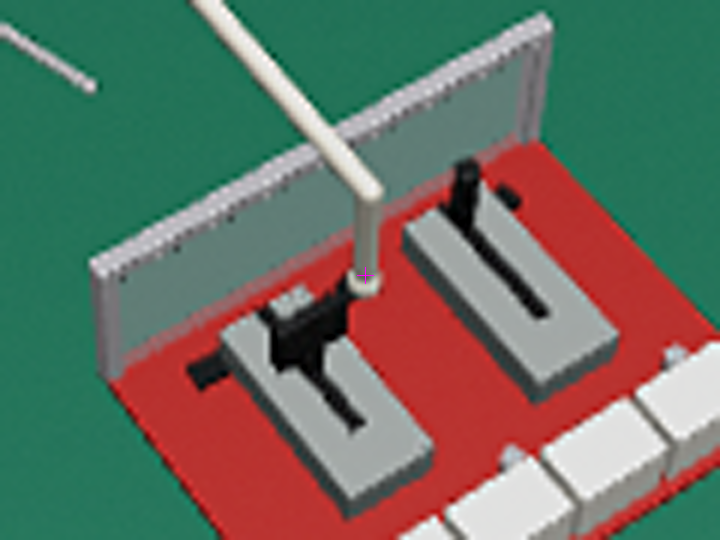

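Ball seen at (365,282), within about 1 px of the prediction. It is clear of the paddle on the capacitor side. Now lower and feel for contact.

```bash
cat >> h.py <<'E'
def force(n=6):
    a=[]
    for _ in range(n): manip.hold(.02); a.append(manip.get_obs()["wrist_force"])
    a=np.array(a); return np.mean(a[:,:2]@BX), a.mean(0), np.max(a[:,:2]@BX)
def bx(): # tip x in board frame from commanded geometry
    return (manip.get_obs()["ee_pos"][:2]-BO)@BX+170
E
python3 - <<'E'
from h import *; import json
T=lambda x: tcp_for_tip(x,-49.5,67)
manip.line_to(T(20),80); manip.hold(.5); b=force(12); print("base",b,bx()); json.dump(b[0],open("base.json","w"))
print(manip.line_to(T(3),25,threshold=3)); print(bx(),force(3)[0]-b[0])
hit=None
for i in range(12):
    x=bx()
    r=manip.line_to(T(-38),8,threshold=2.5); F=force(4); print(r,round(bx(),2),round(F[0]-b[0],2),round(F[2]-b[0],2),manip.get_obs()["clock"])
    if F[0]-b[0]>4.5 or bx()<-37: break
    if bx()<-20 and F[0]-b[0]>3.4: break
E
```

```text
base (np.float64(-0.09541002730332819), array([-0.07898444, -0.11157868, -1.23175576]), np.float64(0.9275299999019151)) 19.97696542835149
False
3.148626054921408 0.3909121759339845
True -28.58 1.41 2.65 17.1667
True -28.68 1.4 2.43 17.6167
True -28.74 1.77 2.83 18.05
True -28.84 1.77 1.96 18.4833
True -28.86 1.81 2.18 18.9167
True -28.93 1.76 1.85 19.3417
True -29.0 1.98 2.26 19.7667
True -29.07 1.51 1.87 20.1917
True -29.12 1.43 1.62 20.6083
True -29.15 1.46 1.94 21.025
True -29.23 1.98 2.67 21.4417
True -29.3 2.3 3.49 21.8583
```

Run:
```python
from h import *; import json
b=json.load(open("base.json")); x=bx(); x0=x
for i in range(16):
    x-=.25; manip.line_to(tcp_for_tip(x,-49.5,67),8); F=force(6)
    print(round(x,2),round(bx(),2),round(F[0]-b,2),round(F[2]-b,2),round(manip.get_obs()["clock"],2))
    if F[0]-b>6.5 : break
```

```text
-29.55 -29.39 3.76 4.36 22.35
-29.8 -29.5 5.31 6.06 22.7
-30.05 -29.57 6.3 6.93 23.05
-30.3 -29.61 6.84 8.13 23.4
```

Run:
```python
from h import *; import json
b=json.load(open("base.json")); x=-30.3; log=[]; t0=None; mx=0
for i in range(40):
    F=force(8); f=F[0]-b; mx=max(mx,F[2]-b); t=manip.get_obs()["clock"]; log.append((round(t,2),round(f,2),round(x,2)))
    if f>7.3 and t0 is None: t0=t
    if t0 and t-t0>3.0: break
    if abs(f-8.2)>.35:
        x-=np.clip((8.2-f)*.2,-.2,.2); manip.line_to(tcp_for_tip(x,-49.5,67),6)
print(log,"max",mx,bx(),F[1])
f=grab("scene"); uv=proj(f,[*BO,60])[0].astype(int); print(uv)
cv2.imwrite("pics/pull.png",cv2.resize(f["img"][uv[1]-60:uv[1]+45,uv[0]-80:uv[0]+60,::-1],None,fx=5,fy=5,interpolation=cv2.INTER_CUBIC))
```

```text
[(23.53, np.float64(6.78), -30.3), (23.92, np.float64(7.38), np.float64(-30.5)), (24.3, np.float64(7.64), np.float64(-30.66)), (24.68, np.float64(7.99), np.float64(-30.78)), (24.82, np.float64(7.93), np.float64(-30.78)), (24.95, np.float64(7.94), np.float64(-30.78)), (25.08, np.float64(7.7), np.float64(-30.78)), (25.47, np.float64(8.14), np.float64(-30.88)), (25.6, np.float64(8.2), np.float64(-30.88)), (25.73, np.float64(8.31), np.float64(-30.88)), (25.87, np.float64(8.3), np.float64(-30.88)), (26.0, np.float64(8.31), np.float64(-30.88)), (26.13, np.float64(8.55), np.float64(-30.88)), (26.27, np.float64(8.3), np.float64(-30.88)), (26.4, np.float64(8.12), np.float64(-30.88)), (26.53, np.float64(8.54), np.float64(-30.88)), (26.67, np.float64(8.69), np.float64(-30.88)), (27.05, np.float64(7.83), np.float64(-30.78))] max 9.578329278574804 -29.7060668542492 [ 7.64546556  1.19935491 -5.83815994]
[295 224]
```

View pics/pull.png

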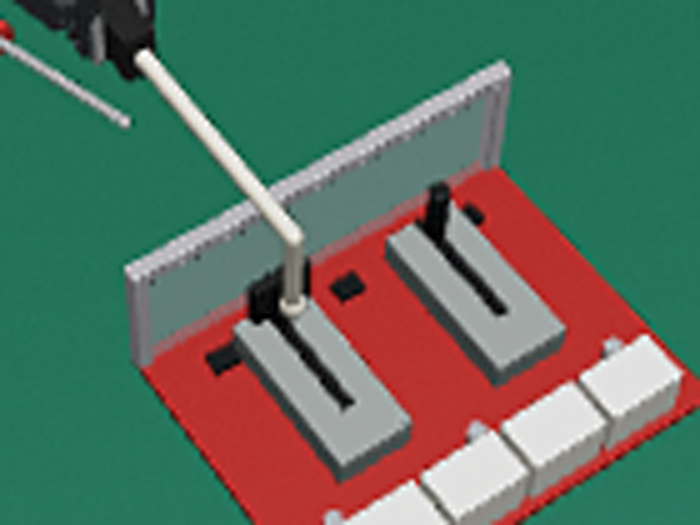

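Paddle is home at the guard, the ball bears on its far face at (292,306), and the post is untouched. The pull stayed at about 8 N for over 2 s, peaking at 9.6 N. Now back off, lift and return above the cradle, then check how the rod sits.

Run:
```python
from h import *; import pickle
manip.line_to(tcp_for_tip(-29,-49.5,67),10); manip.line_to(tcp_for_tip(-12,-49.5,67),40); manip.line_to(tcp_for_tip(-10,-49.5,150),90)
manip.line_to([*G,216],150,rot=down(np.pi+GY)); manip.hold(.4)
o=manip.get_obs(); print(o["ee_pos"],o["wrist_force"],o["grip_width"],o["clock"])
f=grab("scene"); w=grab("wrist"); 
old=pickle.load(open("scene1.pkl","rb")); ow=pickle.load(open("wrist1.pkl","rb"))
def two(a,b,r,s): return np.vstack([cv2.resize(i["img"][r[0]:r[1],r[2]:r[3],::-1],s,interpolation=cv2.INTER_CUBIC) for i in (a,b)])
cv2.imwrite("pics/ret.png",np.hstack([two(old,f,(185,260,110,210),(400,300)),two(ow,w,(20,260,150,470),(400,300))]))
```

```text
[ 438.06684727 -282.26212941  216.03295158] [ 0.21807515 -0.14262268 -1.90077533] 0.22885823269784414 31.25
```

View pics/ret.png

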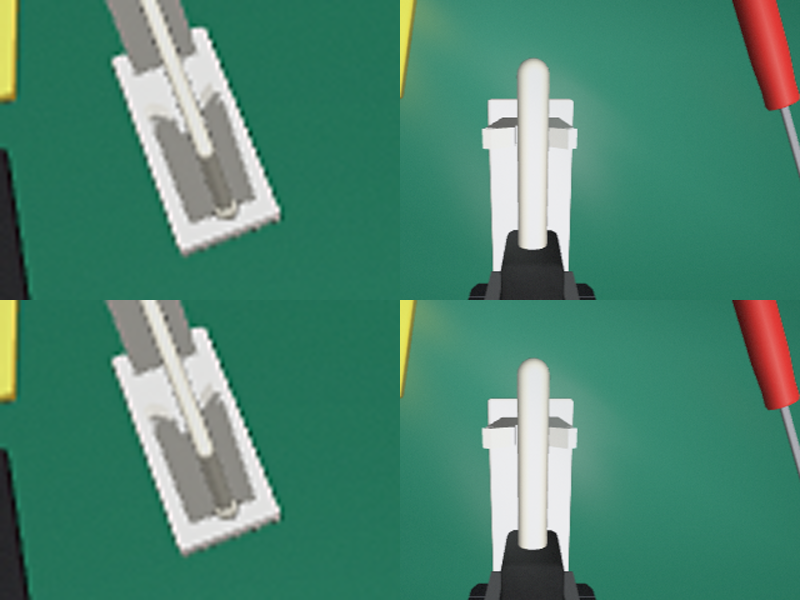

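Rod sits in the hand exactly as before the pull: the upper (before) and lower (after) pictures match. Lay it back.

Run:
```python
from h import *; import pickle
print(manip.line_to([*G,145],90)); r=manip.line_to([*G,124.2],30,threshold=8); manip.hold(.3)
o=manip.get_obs(); print(r,o["ee_pos"],o["wrist_force"])
manip.open_jaws(); manip.hold(.3); manip.line_to([*G,230],90); manip.move_ptp([440,-284,330],down(np.pi)); manip.hold(.4)
w=grab("wrist"); t=grab("scene"); print(manip.get_obs()["clock"])
a=pickle.load(open("w0.pkl","rb"))
d=np.abs(a["img"].astype(int)-w["img"]).max(2)[70:320,180:320]; print("diff px",(d>40).sum())
c=lambda f:cv2.resize(f["img"][70:320,180:320,::-1],(250,446))
cv2.imwrite("pics/end.png",np.hstack([c(a),c(w),cv2.resize(t["img"][150:300,100:380,::-1],(300,446))]))
```

```text
False
True [ 437.66633945 -282.30400268  124.06389646] [-0.8393586   0.9838883   5.82618577]
36.55
diff px 590
```

View pics/end.png

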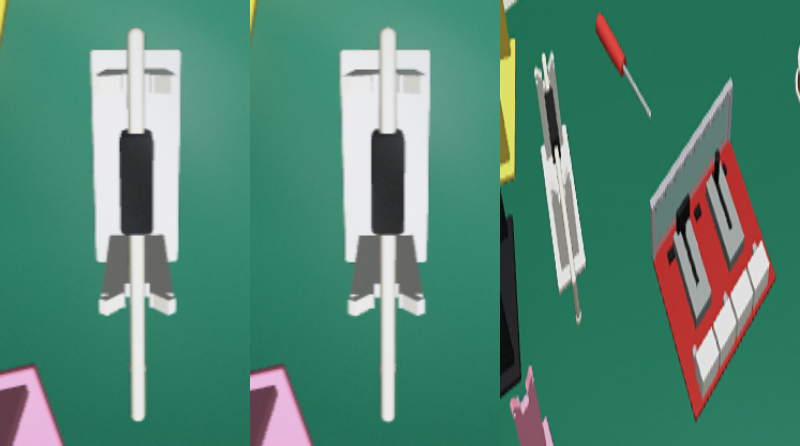

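The rod rests in the white cradle as before (block at (388,182) in the middle panel, against (137,182) at the start), the paddle is home and nothing else has moved. Handing in.

```bash
python3 -c "
from station import manip
print(manip.job_done())"
```

```text
the job is handed in; nothing more can be done
None
```

The job is handed in: the paddle was drawn home to its stop and held there at about 8 N for over two seconds (highest reading 9.6 N), and the rod is back in its white cradle, at about 37 s on the robot's clock.

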